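# Switch the load console in for a battery test

## Task

Ready the load console for the orange battery: first turn its black dial clockwise to position 5 (the red tick is 0 and each white tick is one click further), and only then flip both orange toggles on, over towards the green stripe. Leave the black toggles exactly as they are, some on and some off, and do not shift anything lying on the bench or on the console.

Things in the scene. Friction and masses are not known exactly. Their poses are not given: they have to be found in the camera images.
- console: Load console, a dark low box fixed on the bench, 200 mm (its x) by 330 mm (its y), flat top 60 mm above the table; origin at the centre of its underside, z up. Its place and yaw vary. The dial's axis is at its x = -15, y = -115 mm. A yellow screwdriver lies on top near x = +72 mm.
- row_start (a point): Point on the console top (z = 60 mm) at its x = -20, y = +110 mm: centre of the first of six switches. The others follow at 28 mm steps towards the console's -y (last at y = -30 mm); which switch is at which place varies. Axes as the console's. A green stripe along the row at console x = +20 mm marks the ON side.
- dial (a joint): Angle of the black click dial, rad: grows clockwise seen from above, from 0 at the stop (position 0, red tick) to 4.189 (position 8). Nine click positions 0 to 8, 0.5236 rad apart; position 5 is 2.618. It starts at one of the positions 0 to 3. A click takes about 0.05 N m; let go within a quarter click of a position it settles there to about 0.03 rad.
- dial_grip (a point): On the dial's vertical axis, 91 mm above the table (31 above the console top), the height to grip. A disc 48 mm across, 8 mm tall, carries a bar grip 44 mm long, 13 wide, its top 40 mm above the console top. Site x runs along the bar to its pointer end (white line): at angle q it stands at 120 degrees minus q, counter-clockwise from the console's x. Ticks lie round it, red = 0.
- orange_1 (a joint): Orange toggle, angle in rad: 0 = off (lever leans 0.4 rad towards the console's -x), 0.8 = on (leans 0.4 rad towards +x, the green stripe). Over-centre: past 0.4 it snaps across by itself, short of it it springs back; takes 1.5 to 2 N near its tip. Starts off; to be switched on.
- orange_1_tip (a point): Centre of the orange toggle's tip; it stands on a white block 56 (console x) x 26 mm whose top is 72 mm above the table. The lever is 10 mm wide along the row, 7 mm thick, and stands 34 mm long from its pivot at the block's top centre; its x axis is the direction the tip moves when switching on.
- orange_2 (a joint): Orange toggle, angle in rad: 0 = off (lever leans 0.4 rad towards the console's -x), 0.8 = on (leans 0.4 rad towards +x, the green stripe). Over-centre: past 0.4 it snaps across by itself, short of it it springs back; takes 1.5 to 2 N near its tip. Starts off; to be switched on.
- orange_2_tip (a point): Centre of the orange toggle's tip; it stands on a white block 56 (console x) x 26 mm whose top is 72 mm above the table. The lever is 10 mm wide along the row, 7 mm thick, and stands 34 mm long from its pivot at the block's top centre; its x axis is the direction the tip moves when switching on.
- black_1 (a joint): Black toggle, angle in rad: 0 = off (lever leans 0.4 rad towards the console's -x), 0.8 = on (leans 0.4 rad towards +x, the green stripe). Over-centre: past 0.4 it snaps across by itself, short of it it springs back; takes 1.5 to 2 N near its tip. Starts off; leave it.
- black_1_tip (a point): Centre of the black toggle's tip; it stands on a white block 56 (console x) x 26 mm whose top is 72 mm above the table. The lever is 10 mm wide along the row, 7 mm thick, and stands 34 mm long from its pivot at the block's top centre; its x axis is the direction the tip moves when switching on.
- black_2 (a joint): Black toggle, angle in rad: 0 = off (lever leans 0.4 rad towards the console's -x), 0.8 = on (leans 0.4 rad towards +x, the green stripe). Over-centre: past 0.4 it snaps across by itself, short of it it springs back; takes 1.5 to 2 N near its tip. Starts off; leave it.
- black_2_tip (a point): Centre of the black toggle's tip; it stands on a white block 56 (console x) x 26 mm whose top is 72 mm above the table. The lever is 10 mm wide along the row, 7 mm thick, and stands 34 mm long from its pivot at the block's top centre; its x axis is the direction the tip moves when switching on.
- black_3 (a joint): Black toggle, angle in rad: 0 = off (lever leans 0.4 rad towards the console's -x), 0.8 = on (leans 0.4 rad towards +x, the green stripe). Over-centre: past 0.4 it snaps across by itself, short of it it springs back; takes 1.5 to 2 N near its tip. Starts on; leave it.
- black_3_tip (a point): Centre of the black toggle's tip; it stands on a white block 56 (console x) x 26 mm whose top is 72 mm above the table. The lever is 10 mm wide along the row, 7 mm thick, and stands 34 mm long from its pivot at the block's top centre; its x axis is the direction the tip moves when switching on.
- black_4 (a joint): Black toggle, angle in rad: 0 = off (lever leans 0.4 rad towards the console's -x), 0.8 = on (leans 0.4 rad towards +x, the green stripe). Over-centre: past 0.4 it snaps across by itself, short of it it springs back; takes 1.5 to 2 N near its tip. Starts on; leave it.
- black_4_tip (a point): Centre of the black toggle's tip; it stands on a white block 56 (console x) x 26 mm whose top is 72 mm above the table. The lever is 10 mm wide along the row, 7 mm thick, and stands 34 mm long from its pivot at the block's top centre; its x axis is the direction the tip moves when switching on.
- battery: Bystander, orange battery: 151 x 65 x 94 mm, blue top; leave it.
- red_clamp: Bystander, red clamp: rigid battery clamp lying flat, 130 mm long, 12 mm tall; leave it.
- black_clamp: Bystander, black clamp: rigid battery clamp lying flat, 130 mm long, 12 mm tall; leave it.
- screwdriver: Bystander, screwdriver on the console: 160 mm long, lying along the console's y on its top near the +x edge; leave it.
- tape: Bystander, roll of blue tape: ring 90 mm across, 24 mm tall; leave it.
- meter: Bystander, yellow multimeter: 150 x 75 x 34 mm; leave it.
- carton: Bystander, cardboard carton: 110 x 90 x 70 mm; leave it.

How it is judged:
On the way, in this order (a step that is already met when the one before it is completed fails the run):
1. the dial rests at position 5 (value of joint dial between 2.47 and 2.77 rad and velocity of joint dial between -0.1 and 0.1 rad/s), for 0.3 s.
2. both orange toggles are on (value of joint each of orange_1, orange_2 above 0.65 rad), for 0.2 s.
At the end, for the whole second after the job is handed in: The dial stands at position 5 (2.618 rad within 0.15), both orange toggles are on (above 0.65 rad), black_1 and black_2 are off (below 0.15), black_3 and black_4 are on (above 0.65), and every bystander lies within 20 mm of where it was (all of step 2 and value of joint dial between 2.47 and 2.77 rad and value of joint each of black_3, black_4 above 0.65 rad and value of joint each of black_1, black_2 below 0.15 rad and distance of each of battery, red_clamp, black_clamp, screwdriver, tape, meter, carton from where it was at the start of the episode below 0.02 m); the robot touches nothing.
It fails at once if an orange toggle is switched on while the dial is not at position 5 (value of joint any of orange_1, orange_2 above 0.45 rad and (value of joint dial below 2.36 rad or value of joint dial above 2.88 rad)).
It fails at once if a black toggle is flipped, even for a moment (value of joint any of black_1, black_2 above 0.4 rad or value of joint any of black_3, black_4 below 0.4 rad).
It fails at once if a bystander is shifted by more than 20 mm (distance of any of battery, red_clamp, black_clamp, screwdriver, tape, meter, carton from where it was at the start of the episode above 0.02 m).
It also fails if it takes over 58 s, if anything falls off the work surface, if the arm or the gripper's body presses on something with over 40 N, if the wrist force passes 120 N, or if a joint passes its speed limit or range.

## Robot

A 6-joint arm with a two-finger parallel gripper is mounted at the origin on the work surface. World frame = base frame: x ahead of the robot, y to its left, z up, the work surface at z = 0. Lengths are in m, angles in rad, forces in N, time in s.
With the tool pointing down it reaches from about 0.35 to 0.775 m from the base axis. Payload 7.3 kg.
Tool frame: the origin (TCP) lies at the very end of the fingers, on their centre line; the grasp point (between the pads) lies 19 mm behind it (robot.pinch_z is the distance from the TCP to the grasp point, in m); z points along the fingers, y is the line along which they close (so a half turn about z gives the same grasp; the last joint's range is limited). The gripper opens to 92 mm and grips with 3 to 60 N. Pads are 19 mm wide; open, the fingers measure 130 mm over their backs; the gripper's body (75 mm by 190 mm) begins 47 mm behind the grasp point.
Start: joints at [-0.146, 0.342, 1.524, -0, 1.275, -0.146], TCP at [0.525, 0, 0.227] pointing down, gripper open.
Joint ranges: [-2.53, 2.53], [-0.77, 2.02], [0.04, 2.7], [-1, 4.14], [0.28, 2.66], [-3.11, 3.11]. Speed limits (rad/s): [2.57, 2.57, 3.14, 3.14, 3.14, 3.14].

## Interface

Orientations are given as [roll, pitch, yaw] about the fixed x, y, z axes, in that order (R = Rz(yaw) Ry(pitch) Rx(roll)).
In Python, from cell import robot gives the robot as it stands.
- The arm moves only by the tool move_arm, never from a script. Its argument "motion" is a list of rows, each a list of 6 numbers: the shift along the tool's x, y, z in units of 0.1 m (1.0 is 0.1 m), then the turn, a rotation vector about the tool's x, y, z in units of pi rad (1.0 is pi rad). In form: [[dx, dy, dz, rx, ry, rz], ...]. A call has 1 to 12 rows; each row is the pose to reach, as a shift and turn from the pose commanded when the call began, along the tool's axes at that moment, turning the shorter way round; what a row does not reach only later rows make up. A row lasts 1/8 s, in which the tool goes at most 62.5 mm and 10.7 degrees, less where a joint would pass 70% of its speed; a pose out of reach is approached as far as the arm can. A call with a number of a shift or a turn outside -1 to 1 is refused whole. A call with a gripper value outside its range is refused whole. "fingers" is the opening, from -1 (shut) to 1 (fully open), set as the call begins (left out, the last holds). The fingers move at their own pace and stop on an object; "newtons" is the grip in N (left out, the last holds). Time passes only in rows, so rows that repeat a pose let the fingers close. It gives the time, the measured TCP pose, the force, the opening and the grip force at its end, in the units of the state.
- robot.observe(): the state, without advancing time (a new reading comes with each control period).
- robot.read_camera(name): name is "scene" or "side" or "wrist"; returns a dict with "image" (400x640x3 uint8, red, green, blue), "range_z" (400x640 float32, m along the optical axis (not along the pixel's ray), 0 where there is no reading), "vfov" (degrees; the focal length in pixels is half the picture's height over the tangent of half this angle, whatever the lens; pixels are square), "cx", "cy" (the principal point, pixels), "extrinsics" (4x4, takes a point from camera to world coordinates); the wrist camera has in their place "hand_eye" (4x4, takes a point from camera to tool coordinates, whose origin is the TCP and whose axes are the flange's). Camera axes: x right, y up, looking along -z (the intrinsics and any distortion apply to the point x, -y, -z); pixel columns grow to the right and rows downward; lengths in m; the calibration is good to about 2 mm. A picture is of the moment at which its call begins: read the wrist's pose just before it.
- robot.hand_in(): hands the job in; it is judged then, once.
The state is a dict: "time": time; "qpos": joint angles; "qvel": joint speeds; "joint_efforts": joint torques, N m; "tool_pos": TCP position; "tool_rot": TCP orientation; "contact_force": force on the tool from outside, world axes, zero at the start; "torque": the same for the moment, N m; "opening": finger opening in m; "grip_force": force on a finger pad.
Only numpy, scipy, OpenCV 4.12 (cv2) and the standard library are available. Lean on these libraries where they do the work, as an engineer would, in place of code of your own. Each camera call takes 0.05 s, during which the arm holds its last target. There are 200 camera calls.

## Working session

There is one attempt and no reset: what is moved stays moved. The work goes in short steps, Python scripts to look and compute and a tool call to move; the robot and the scene stay as the last step left them, time stands still between calls to the robot, and variables do not carry over. Pictures are saved under pics/ and viewed, at most 10 in all, crops included, and the job is handed in when it is done.

Besides the shell and the picture viewer there is one more tool, called after "Call:" by a JSON object that holds its "fn" and its "kwargs". move_arm: Moves the arm, as the interface text tells. Shifts and turns lie within -1 to 1; 1 stands for 0.1 m of shift or pi rad of turn. Its arguments: {"type":"object","properties":{"motion":{"type":"array"},"fingers":{"type":"number"},"newtons":{"type":"number"}},"required":["motion"]}

```bash
mkdir -p pics; cat > h.py <<'E'
import numpy as np,cv2
from cell import robot
from scipy.spatial.transform import Rotation as R
def cam(n):
    s=robot.observe(); c=robot.read_camera(n)
    if 'extrinsics' in c: T=np.array(c['extrinsics'])
    else:
        W=np.eye(4);W[:3,:3]=R.from_euler('xyz',s['tool_rot']).as_matrix();W[:3,3]=s['tool_pos'];T=W@np.array(c['hand_eye'])
    c['T']=T;c['f']=200/np.tan(np.radians(c['vfov'])/2);return c
def ray(c,u,v):
    u=np.asarray(u,float);v=np.asarray(v,float)
    d=np.stack([(u-c['cx'])/c['f'],-(v-c['cy'])/c['f'],-np.ones_like(u)],-1)
    return c['T'][:3,3],d@c['T'][:3,:3].T
def plane(c,u,v,z):
    o,d=ray(c,u,v);return o+d*((z-o[2])/d[...,2])[...,None]
def depth(c):
    v,u=np.mgrid[:400,:640];o,d=ray(c,u,v);return o+d*c['range_z'][...,None]
def save(c,n): cv2.imwrite('pics/'+n,c['image'][...,::-1])
E
python3 - <<'E'
from h import *
print(robot.observe())
ims=[]
for n in['scene','side','wrist']:
    c=cam(n);save(c,n+'0.png');print(n,c['vfov'],c['cx'],c['cy'],c['T'].round(3).tolist(),[k for k in c])
E
```

```text
{'time': 0.0, 'qpos': array([-1.46001126e-01,  3.42701500e-01,  1.52502790e+00,  9.63097123e-06,
        1.27534710e+00, -1.45987021e-01]), 'qvel': array([ 6.49712718e-04, -4.89498305e-04, -7.46123014e-05,  8.29070470e-04,
       -6.30842454e-04, -3.72486060e-04]), 'joint_efforts': array([ 7.61924657e-04, -4.31245601e+01, -2.44219762e+01,  7.17750052e-02,
        5.59406646e-02, -1.04314388e-04]), 'tool_pos': array([5.24603914e-01, 8.28733312e-05, 2.26052157e-01]), 'tool_rot': array([-3.14012592e+00, -2.24966168e-04,  1.57077925e+00]), 'contact_force': array([0.11704863, 0.30773201, 0.25834386]), 'torque': array([-0.06826245, -0.02675504,  0.00158628]), 'grip_force': 0.0, 'opening': 0.09191982100515492}
scene 57.614190945396615 327.62119176907134 204.19425985607302 [[-0.176, -0.67, 0.721, 1.118], [0.984, -0.127, 0.122, 0.112], [0.01, 0.731, 0.682, 0.704], [0.0, 0.0, 0.0, 1.0]] ['image', 'range_z', 'vfov', 'cx', 'cy', 'extrinsics', 'T', 'f']
side 52.188784572687055 314.2084595089436 198.8639492989175 [[-0.992, 0.092, -0.086, 0.351], [-0.126, -0.748, 0.651, 0.805], [-0.005, 0.657, 0.754, 1.042], [0.0, 0.0, 0.0, 1.0]] ['image', 'range_z', 'vfov', 'cx', 'cy', 'extrinsics', 'T', 'f']
wrist 58.74850004427032 320.0845359136745 199.19141218990043 [[1.0, -0.001, 0.002, 0.525], [-0.0, 0.954, 0.301, 0.082], [-0.002, -0.301, 0.954, 0.384], [0.0, 0.0, 0.0, 1.0]] ['image', 'range_z', 'vfov', 'cx', 'cy', 'hand_eye', 'T', 'f']
```

View pics/scene0.png

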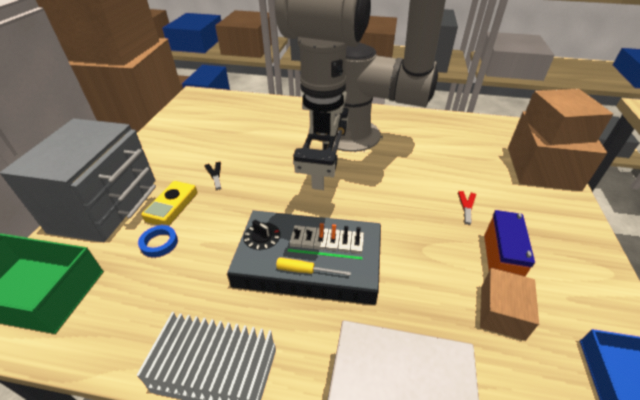

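View pics/wrist0.png

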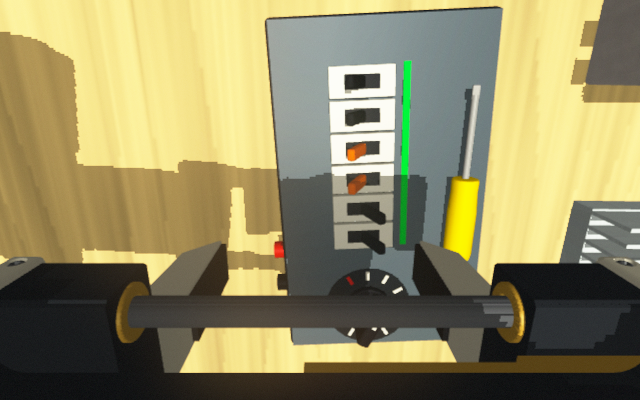

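The scene shows the console ahead of the gripper, with no clutter near it. In the wrist view the row runs from (362,81) to (362,237). The oranges are at places 3 and 4 (y≈148 and 180), places 1 and 2 are black and off, and 5 and 6 are black and on. The green stripe is at u≈406 and the dial at about (365,300).

```bash
cat > pose.py <<'E'
from h import *
def stripe(c):
    hsv=cv2.cvtColor(c['image'],cv2.COLOR_RGB2HSV)
    g=cv2.inRange(hsv,(50,150,60),(75,255,255))
    n,l,s,ce=cv2.connectedComponentsWithStats(g)
    P=depth(c)
    best=None
    for i in range(1,n):
        v,u=np.nonzero(l==i)
        if len(v)<60: continue
        p=plane(c,u,v,.0605);
        m=p[:,:2].mean(0)
        if abs(m[0]-.55)<.25 and abs(m[1])<.25 and (best is None or len(v)>len(best[0])): best=(p,)+(np.median(P[v,u,2]),)
    p,z=best
    q=p[:,:2];m=q.mean(0);w,V=np.linalg.eigh(np.cov((q-m).T));d=V[:,1]*np.sign(V[1,1])
    t=(q-m)@d
    return m,np.arctan2(-d[0],d[1]),t.min(),t.max(),z,len(p)
if __name__=='__main__':
  for n in['wrist','scene','side']:
    c=cam(n)
    try: print(n,stripe(c))
    except Exception as e: print(n,e);continue
    hsv=cv2.cvtColor(c['image'],cv2.COLOR_RGB2HSV)
    P=depth(c)
    # console top by depth
    m=(abs(P[...,2]-.06)<.006)&(abs(P[...,0]-.58)<.25)&(abs(P[...,1])<.3)&(c['range_z']>0)
    m=cv2.morphologyEx(m.astype(np.uint8),cv2.MORPH_OPEN,np.ones((3,3)))
    k,l,s,ce=cv2.connectedComponentsWithStats(m);i=1+s[1:,4].argmax()
    v,u=np.nonzero(l==i);p=plane(c,u,v,.06)[:,:2]
    print(' top rect',cv2.minAreaRect(p.astype(np.float32)),'z',np.median(P[v,u,2]))
    # blocks
    w=((hsv[...,1]<40)&(hsv[...,2]>100)&(abs(P[...,2]-.072)<.006)&(abs(P[...,0]-.58)<.25)&(abs(P[...,1])<.3)).astype(np.uint8)
    v,u=np.nonzero(w)
    if len(v)>50: print(' blocks',cv2.minAreaRect(plane(c,u,v,.072)[:,:2].astype(np.float32)),np.median(P[v,u,2]),len(v))
    o=cv2.inRange(hsv,(3,180,100),(17,255,255))
    k,l,s,ce=cv2.connectedComponentsWithStats(o)
    for i in range(1,k):
        v,u=np.nonzero(l==i);q=np.median(P[v,u],0)
        if s[i,4]>8 and abs(q[0]-.58)<.25 and abs(q[1])<.2: print(' orange',ce[i].round(1),s[i,4],q.round(4),P[v,u].max(0).round(4))
E
python3 pose.py
python3 - <<'E'
from h import *
c=cam('side');save(c,'s.png')
E
```

```text
wrist (array([0.60145358, 0.02606349]), np.float64(0.04460827567118312), np.float64(-0.09174484454811516), np.float64(0.07728742484399617), np.float64(0.06040890874974947), 1291)
 top rect ((0.5819015502929688, 0.006850391626358032), (0.19507457315921783, 0.2672114670276642), 2.562800168991089) z 0.05951189484859462
 blocks ((0.6821746230125427, 0.01244691014289856), (0.1682722419500351, 0.3087413012981415), 87.93394470214844) 0.07152947298055645 8119
 orange [355.9 151.5] 220 [0.5532 0.0319 0.0975] [0.5634 0.0356 0.1048]
 orange [356.4 183.9] 216 [0.5547 0.0047 0.0977] [0.5643 0.0822 0.3837]
 orange [278.3 249.8] 146 [ 0.4792 -0.0841  0.0372] [ 0.4845 -0.078   0.0396]
scene (array([0.60120036, 0.01789314]), np.float64(0.04590098917617126), np.float64(-0.08282823440286362), np.float64(0.08382097176723392), np.float64(0.06118771613273932), 143)
 top rect ((0.587073802947998, -0.021246418356895447), (0.20042558014392853, 0.325797975063324), 2.5899016857147217) z 0.06017881853948409
 blocks ((0.6916103959083557, -0.05144278705120087), (0.1878761351108551, 0.42952677607536316), 57.462547302246094) 0.07222093762847048 1148
 orange [321.  230.2] 40 [0.5588 0.003  0.0904] [0.5665 0.0063 0.1047]
 orange [333.3 231.7] 35 [0.5587 0.0314 0.0899] [0.5647 0.0344 0.1041]
side cannot unpack non-iterable NoneType object
```

View pics/side0.png

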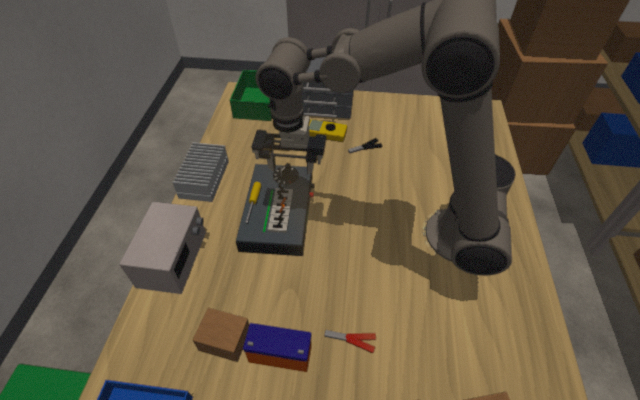

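Call:
{"fn": "move_arm", "kwargs": {"motion": [[-0.5, 0.25, 0, 0, 0, 0], [-1, 0.48, 0, 0, 0, 0], [-1, 0.48, 0, 0, 0, 0]], "fingers": 0.3}}

```text
time: 0.72
tool_pos: [0.5738, -0.1032, 0.226]
tool_rot: [-3.142, 0.001, 1.567]
contact_force: [0.2, 0.3, 0.4]
opening: 0.0662
grip_force: 0.0
```

Call:
{"fn": "move_arm", "kwargs": {"motion": [[-0.5, 0, 0, 0, 0, 0], [-1, 0, 0, 0, 0, 0], [-1, 0, 0, 0, 0, 0], [-1, 0, 0, 0, 0, 0]]}}

```text
time: 1.23
tool_pos: [0.5727, -0.1989, 0.2266]
tool_rot: [-3.141, -0.001, 1.571]
contact_force: [0.1, -0.9, -0.7]
opening: 0.0591
grip_force: 0.0
```

```bash
python3 - <<'E'
from h import *
s=robot.observe();print(s['time'],s['tool_pos'],s['tool_rot'],s['qpos'],s['opening'])
c=cam('wrist')
Cp=np.array([.583,-.022]);a=.045;Rm=np.array([[np.cos(a),-np.sin(a)],[np.sin(a),np.cos(a)]])
def pix(p):
    q=np.linalg.inv(c['T'])@np.r_[p,1];return c['cx']+c['f']*q[0]/-q[2],c['cy']+c['f']*q[1]/q[2]
d=Cp+Rm@[-.015,-.115]
u,v=pix(np.r_[d,.068]);print('dial',d,u,v)
im=c['image'].copy()
cv2.imwrite('pics/w1.png',im[...,::-1])
u,v=int(u),int(v);x0=max(u-70,0);y0=max(v-70,0)
cr=im[y0:v+70,x0:u+70,::-1];print(x0,y0)
cv2.imwrite('pics/w1c.png',cv2.resize(cr,None,fx=4,fy=4,interpolation=2))
E
```

```text
1.225 [ 0.57274791 -0.19887533  0.22659065] [-3.14114486e+00 -9.99451002e-04  1.57083885e+00] [-4.60920669e-01  4.93768538e-01  1.28524350e+00  7.11187441e-04
  1.36342628e+00 -4.61110133e-01] 0.05906120672485128
dial [ 0.57318844 -0.13755835] 321.047883851691 112.27505468098957
251 42
```

View pics/w1c.png

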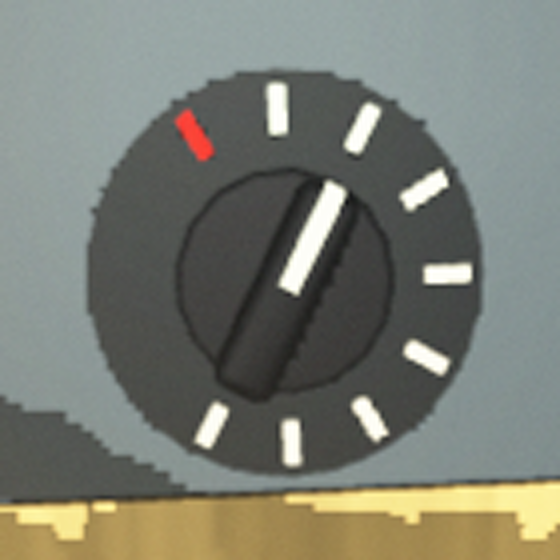

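The dial stands at position 2, with its white line on the third tick, 60° in console axes. It has to turn three clicks (90°) clockwise. The disc centre in the crop is about (285,281).

```bash
python3 - <<'E'
from h import *
c=cam('wrist');g=cv2.cvtColor(c['image'],cv2.COLOR_RGB2GRAY)
print('guess',plane(c,[251+285/4],[42+272/4],.0605),plane(c,[251+285/4],[42+281/4],.068))
cr=cv2.GaussianBlur(g[42:182,251:391],(3,3),0)
m=(cr<85).astype(np.uint8)
cs,_=cv2.findContours(m,0,1);k=max(cs,key=cv2.contourArea)
hu=cv2.convexHull(k)[:,0]+[251,42];hu=hu[hu[:,1]<145]
p=plane(c,hu[:,0],hu[:,1],.0605)[:,:2]
A=np.c_[2*p,np.ones(len(p))];x=np.linalg.lstsq(A,(p**2).sum(1),rcond=None)[0];print('plate',x[:2],np.sqrt(x[2]+x[:2]@x[:2]),len(p))
# white line & ticks
w=((c['image'].min(2)>190)).astype(np.uint8)[42:182,251:391]
n,l,s,ce=cv2.connectedComponentsWithStats(w)
t=[]
for i in range(1,n):
    if 10<s[i,4]<400:
        q=ce[i]+[251,42];P=plane(c,[q[0]],[q[1]],.061)[0];t.append(P[:2]);print(s[i,4],q.round(1),P[:2].round(4))
        if s[i,4]==s[1:,4].max():
            v,u=np.nonzero(l==i);P=plane(c,u+251,v+42,.100)[:,:2];mm=P.mean(0);W,V=np.linalg.eigh(np.cov((P-mm).T));print('line',mm,np.degrees(np.arctan2(V[1,1],V[0,1])))
E
```

```text
guess [[ 0.57442859 -0.13571399  0.0605    ]] [[ 0.57439781 -0.13716073  0.068     ]]
plate [ 0.57416248 -0.13812808] 0.04286506595941549 24
52 [319.7  69.6] [ 0.5722 -0.1021]
50 [340.9  74.3] [ 0.5903 -0.1059]
50 [356.6  89.6] [ 0.6042 -0.1184]
152 [328.6 101.6] [ 0.5799 -0.1285]
line [ 0.57907714 -0.12711513] 64.20736896203472
43 [362.1 110.5] [ 0.6097 -0.1361]
42 [357.2 131.5] [ 0.6059 -0.1545]
43 [342.8 146.6] [ 0.5932 -0.168 ]
42 [303.3 148.5] [ 0.5572 -0.1698]
39 [323.5 152.6] [ 0.5756 -0.1736]
```

Call:
{"fn": "move_arm", "kwargs": {"motion": [[0.5, 0.01, 0.3, 0, 0, 0.05], [0.62, 0.01, 0.6, 0, 0, 0.1], [0.62, 0.01, 0.9, 0, 0, 0.152], [0.62, 0.01, 0.9, 0, 0, 0.152], [0.62, 0.01, 0.9, 0, 0, 0.152]]}}

```text
time: 1.95
tool_pos: [0.5747, -0.1377, 0.1381]
tool_rot: [3.14, -0.0, 1.097]
contact_force: [0.2, 0.1, -0.6]
opening: 0.0597
grip_force: 0.0
```

```bash
python3 - <<'E'
from h import *
s=robot.observe();print(s['tool_pos'],s['tool_rot'],s['qpos'],s['opening'])
Rt=R.from_euler('xyz',s['tool_rot']).as_matrix();print('shift',Rt.T@(np.array([.574,-.138,.074])-s['tool_pos'])*10)
print('closing axis deg',np.degrees(np.arctan2(Rt[1,1],Rt[0,1])))
E
```

```text
[ 0.57473096 -0.1376514   0.13809034] [ 3.13970652e+00 -2.84951584e-04  1.09713537e+00] [-3.64758584e-01  5.39567560e-01  1.46277349e+00  8.62402646e-05
  1.13734568e+00  1.08866494e-01] 0.059689748058714485
shift [-0.00661909 -0.00612354  0.64089114]
closing axis deg -27.13880445952367
```

Call:
{"fn": "move_arm", "kwargs": {"motion": [[0, 0, 0.35, 0, 0, 0], [0, 0, 0.62, 0, 0, 0], [0, 0, 0.62, 0, 0, 0], [0, 0, 0.62, 0, 0, 0]]}}

```text
time: 2.45
tool_pos: [0.5752, -0.1385, 0.0767]
tool_rot: [3.138, -0.0, 1.094]
contact_force: [-0.5, -0.7, -0.0]
opening: 0.0596
grip_force: 0.0
```

Call:
{"fn": "move_arm", "kwargs": {"motion": [[0, 0, 0, 0, 0, 0], [0, 0, 0, 0, 0, 0], [0, 0, 0, 0, 0, 0], [0, 0, 0, 0, 0, 0], [0, 0, 0, 0, 0, 0], [0, 0, 0, 0, 0, 0]], "fingers": -1, "newtons": 25}}

```text
time: 3.2
tool_pos: [0.5741, -0.138, 0.0747]
tool_rot: [3.141, -0.0, 1.093]
contact_force: [0.7, -0.3, -0.8]
opening: 0.0129
grip_force: 24.9
```

Call:
{"fn": "move_arm", "kwargs": {"motion": [[0, 0, 0, 0, 0, 0.05], [0, 0, 0, 0, 0, 0.1], [0, 0, 0, 0, 0, 0.15], [0, 0, 0, 0, 0, 0.2], [0, 0, 0, 0, 0, 0.25], [0, 0, 0, 0, 0, 0.3], [0, 0, 0, 0, 0, 0.35], [0, 0, 0, 0, 0, 0.4], [0, 0, 0, 0, 0, 0.45], [0, 0, 0, 0, 0, 0.5], [0, 0, 0, 0, 0, 0.5], [0, 0, 0, 0, 0, 0.5]]}}

```text
time: 4.7
tool_pos: [0.5741, -0.1379, 0.0747]
tool_rot: [-3.141, -0.0, -0.475]
contact_force: [-0.2, 0.9, 0.1]
opening: 0.0125
grip_force: 24.9
```

Call:
{"fn": "move_arm", "kwargs": {"motion": [[0, 0, 0, 0, 0, 0], [0, 0, 0, 0, 0, 0], [0, 0, 0, 0, 0, 0], [0, 0, 0, 0, 0, 0]], "fingers": 0.2}}

```text
time: 5.2
tool_pos: [0.574, -0.138, 0.0747]
tool_rot: [3.142, -0.0, -0.477]
contact_force: [-0.5, -0.3, 0.3]
opening: 0.0484
grip_force: 0.0
```

Call:
{"fn": "move_arm", "kwargs": {"motion": [[0, 0, -0.4, 0, 0, 0], [0, 0, -0.9, 0, 0, 0], [0, 0, -0.9, 0, 0, 0]]}}

```text
time: 5.58
tool_pos: [0.5763, -0.1388, 0.1692]
tool_rot: [-3.141, -0.009, -0.477]
contact_force: [0.0, 0.2, 0.1]
opening: 0.0548
grip_force: 0.0
```

Call:
{"fn": "move_arm", "kwargs": {"motion": [[0.1, 0.2, -0.3, 0, 0, -0.055], [0.27, 0.53, -0.6, 0, 0, -0.11], [0.27, 0.53, -0.6, 0, 0, -0.165], [0.27, 0.53, -0.6, 0, 0, -0.22], [0.27, 0.53, -0.6, 0, 0, -0.275], [0.27, 0.53, -0.6, 0, 0, -0.33], [0.27, 0.53, -0.6, 0, 0, -0.385], [0.27, 0.53, -0.6, 0, 0, -0.44], [0.27, 0.53, -0.6, 0, 0, -0.5], [0.27, 0.53, -0.6, 0, 0, -0.56], [0.27, 0.53, -0.6, 0, 0, -0.62], [0.27, 0.53, -0.6, 0, 0, -0.667]], "fingers": -1}}

```text
time: 7.08
tool_pos: [0.5732, -0.1973, 0.2236]
tool_rot: [-3.14, -0.001, 1.623]
contact_force: [-0.6, 0.2, -0.2]
opening: 0.0004
grip_force: 0.0
```

Call:
{"fn": "move_arm", "kwargs": {"motion": [[0, 0, 0, 0, 0, 0], [0, 0, 0, 0, 0, 0]]}}

```text
time: 7.32
tool_pos: [0.5735, -0.1974, 0.2242]
tool_rot: [-3.141, -0.0, 1.615]
contact_force: [0.3, 0.2, -0.3]
opening: 0.0006
grip_force: 0.0
```

```bash
python3 - <<'E'
from h import *
s=robot.observe();print(s['time'],s['tool_pos'],s['tool_rot'],s['qpos'][5],s['opening'])
c=cam('wrist')
w=((c['image'].min(2)>190)).astype(np.uint8);P=depth(c)
n,l,st,ce=cv2.connectedComponentsWithStats(w)
for i in range(1,n):
    if 10<st[i,4]<400:
        v,u=np.nonzero(l==i);p=plane(c,u,v,.1)[:,:2];m=p.mean(0)
        if abs(m-[.574,-.138]).max()<.05:
            W,V=np.linalg.eigh(np.cov((p-m).T));print(st[i,4],ce[i].round(),m.round(4),np.degrees(np.arctan2(V[1,1],V[0,1])),np.median(P[v,u,2]))
cv2.imwrite('pics/w2.png',c['image'][...,::-1])
E
```

```text
7.325 [ 0.5734624  -0.19737544  0.22419332] [-3.14087136e+00 -4.20013527e-04  1.61504805e+00] -0.5020586827902533 0.0005905369316999464
59 [324.  70.] [ 0.5719 -0.1034] 94.00034580956185 0.060730647339579946
52 [345.  76.] [ 0.5878 -0.107 ] 62.08261927714678 0.06081058182967522
46 [360.  93.] [ 0.6    -0.1181] -148.78337273715013 0.060979600260235134
53 [365. 114.] [ 0.6049 -0.1337] -177.98558486857272 0.060995179149802514
139 [337. 125.] [ 0.5841 -0.143 ] 153.36930898076182 0.1001482982942713
44 [359. 135.] [ 0.6015 -0.1497] 151.72986957448052 0.06083367608647211
41 [304. 149.] [ 0.5588 -0.1631] 62.25769400061265 0.06102483368462763
40 [344. 149.] [ 0.5903 -0.1616] 122.20093478397503 0.060733409822213785
38 [324. 154.] [ 0.5745 -0.1665] 95.5778497242767 0.06103620268158963
```

View pics/w2.png

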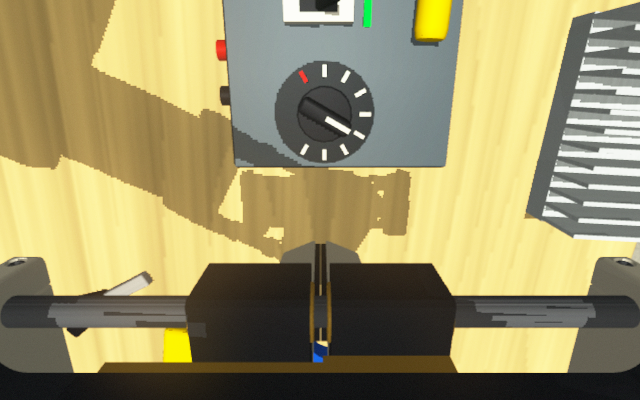

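The wrist view shows the dial's white line at (337,125) pointing at the sixth tick, position 5. It measures −26.6° against −27.4° expected. Next are the toggles.

Call:
{"fn": "move_arm", "kwargs": {"motion": [[0.5, -0.3, 0, 0, 0, 0], [1, -0.57, 0, 0, 0, 0], [1, -0.57, 0, 0, 0, 0]]}}

```text
time: 7.75
tool_pos: [0.5102, -0.0975, 0.2251]
tool_rot: [-3.141, -0.001, 1.619]
contact_force: [-0.7, 0.1, -0.0]
opening: 0.0003
grip_force: 0.0
```

Call:
{"fn": "move_arm", "kwargs": {"motion": [[0.5, 0, 0.1, 0, 0, 0], [1, 0, 0.5, 0, 0, 0], [1, 0, 0.8, 0, 0, 0], [1, 0, 0.8, 0, 0, 0], [1, 0, 0.8, 0, 0, 0]]}}

```text
time: 8.38
tool_pos: [0.5085, -0.0013, 0.1458]
tool_rot: [3.14, 0.001, 1.616]
contact_force: [0.1, 0.2, -0.4]
opening: 0.0004
grip_force: 0.0
```

```bash
cat > st.py <<'E'
from h import *
s=robot.observe();print(s['time'],s['tool_pos'],s['tool_rot'])
a=.046;C=np.array([.5837,-.0224]);Rm=np.array([[np.cos(a),-np.sin(a)],[np.sin(a),np.cos(a)]])
print('console xy mm',Rm.T@(s['tool_pos'][:2]-C)*1000)
Rt=R.from_euler('xyz',s['tool_rot']).as_matrix()
for y in(.026,.054): print(y,'shift to (-75,y,92)',Rt.T@(np.r_[C+Rm@[-.075,y],.092]-s['tool_pos'])*10)
c=cam('wrist');hsv=cv2.cvtColor(c['image'],cv2.COLOR_RGB2HSV);P=depth(c)
o=cv2.inRange(hsv,(3,180,80),(17,255,255));k,l,t,ce=cv2.connectedComponentsWithStats(o)
for i in range(1,k):
    v,u=np.nonzero(l==i);q=P[v,u];q=q[q[:,2]>.085]
    if t[i,4]>15 and len(q)>5: print('orange',ce[i].round(),t[i,4],'console',(Rm.T@(np.median(q,0)[:2]-C)*1000).round(1),'zmax',q[:,2].max())
save(c,'now.png')
E
python3 st.py
```

```text
8.375 [ 0.50853662 -0.0013088   0.14581852] [3.13959424e+00 5.62520978e-04 1.61649933e+00]
console xy mm [-74.11402057  24.52518857]
0.026 shift to (-75,y,92) [ 0.01504822 -0.00993965  0.53815802]
0.054 shift to (-75,y,92) [ 0.29504816 -0.0100225   0.53800035]
orange [396. 175.] 380 console [-30.8  56.1] zmax 0.3031947006104534
orange [393. 217.] 368 console [-30.6  29.2] zmax 0.3031947006104534
```

View pics/now.png

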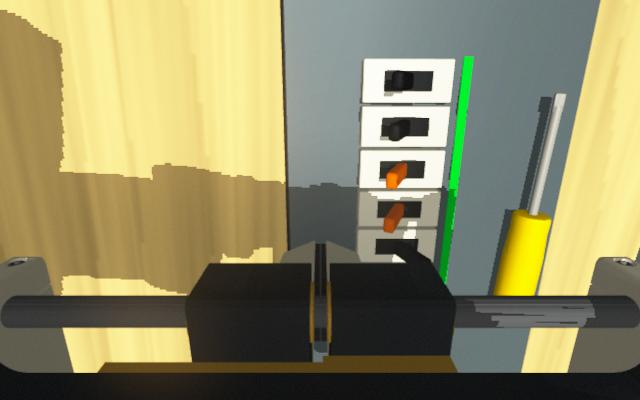

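The view confirms the tool is west of the row. The two orange levers at (396,175) and (393,217) are off, and the lever at place 4 is level with the tool. I'll descend and push that one.

Call:
{"fn": "move_arm", "kwargs": {"motion": [[0.02, 0, 0.3, 0, 0, 0], [0.02, 0, 0.53, 0, 0, 0], [0.02, 0, 0.53, 0, 0, 0], [0.02, 0, 0.53, 0, 0, 0]]}}

```text
time: 8.93
tool_pos: [0.5083, 0.0011, 0.0932]
tool_rot: [3.139, 0.001, 1.617]
contact_force: [-0.4, 0.0, 0.2]
opening: 0.0006
grip_force: 0.0
```

Call:
{"fn": "move_arm", "kwargs": {"motion": [[0, 0.1, 0, 0, 0, 0], [0, 0.2, 0, 0, 0, 0], [0, 0.26, 0, 0, 0, 0], [0, 0.32, 0, 0, 0, 0], [0, 0.36, 0, 0, 0, 0], [0, 0.4, 0, 0, 0, 0], [0, 0.44, 0, 0, 0, 0], [0, 0.44, 0, 0, 0, 0]]}}

```text
time: 9.93
tool_pos: [0.5512, 0.0038, 0.0912]
tool_rot: [-3.141, -0.0, 1.618]
contact_force: [0.3, -0.6, 1.2]
opening: 0.0006
grip_force: 0.0
```

```bash
python3 st.py
```

```text
9.925 [0.55118892 0.00376575 0.09123246] [-3.14086573e+00 -1.05015040e-04  1.61803307e+00]
console xy mm [-31.27349371  27.63305011]
0.026 shift to (-75,y,92) [-0.0157889  -0.43729039 -0.00735921]
0.054 shift to (-75,y,92) [ 0.26421089 -0.43694408 -0.00733006]
orange [329. 210.] 794 console [-29.1  56.2] zmax 0.24866369848243985
orange [355. 251.] 198 console [-10.7  31. ] zmax 0.24866369848243985
```

Call:
{"fn": "move_arm", "kwargs": {"motion": [[0, -0.2, 0, 0, 0, 0], [0, -0.44, 0, 0, 0, 0], [0.27, -0.44, 0, 0, 0, 0], [0.27, -0.44, 0, 0, 0, 0], [0.27, -0.44, 0, 0, 0, 0]]}}

```text
time: 10.6
tool_pos: [0.5061, 0.0283, 0.0917]
tool_rot: [3.141, 0.0, 1.619]
contact_force: [0.5, 0.8, -1.5]
opening: 0.0007
grip_force: 0.0
```

Call:
{"fn": "move_arm", "kwargs": {"motion": [[0, 0.1, 0, 0, 0, 0], [0, 0.2, 0, 0, 0, 0], [0, 0.26, 0, 0, 0, 0], [0, 0.32, 0, 0, 0, 0], [0, 0.36, 0, 0, 0, 0], [0, 0.4, 0, 0, 0, 0], [0, 0.44, 0, 0, 0, 0], [0, 0.44, 0, 0, 0, 0]]}}

```text
time: 11.6
tool_pos: [0.55, 0.0307, 0.0913]
tool_rot: [-3.141, -0.0, 1.618]
contact_force: [0.0, -0.2, -1.0]
opening: 0.0003
grip_force: 0.0
```

Call:
{"fn": "move_arm", "kwargs": {"motion": [[0, -0.2, 0, 0, 0, 0], [0, -0.44, 0, 0, 0, 0], [0, -0.44, -0.4, 0, 0, 0], [-0.3, -0.44, -0.9, 0, 0, 0], [-0.6, -0.44, -0.9, 0, 0, 0], [-0.6, -0.44, -0.9, 0, 0, 0]]}}

```text
time: 12.35
tool_pos: [0.5087, -0.0327, 0.1819]
tool_rot: [3.141, 0.0, 1.615]
contact_force: [0.8, -0.8, -0.3]
opening: 0.0004
grip_force: 0.0
```

```bash
python3 st.py; cp pics/now.png pics/fin.png; python3 -c "
from h import *
c=cam('scene');cv2.imwrite('pics/fs.png',cv2.resize(c['image'][200:300,220:400,::-1],None,fx=4,fy=4,interpolation=2))"
```

```text
12.35 [ 0.50873158 -0.03272784  0.18189212] [3.14118030e+00 3.26396151e-04 1.61538398e+00]
console xy mm [-75.36403189  -6.86958383]
0.026 shift to (-75,y,92) [0.32899404 0.00280545 0.89881509]
0.054 shift to (-75,y,92) [0.60899374 0.00241003 0.89872354]
orange [410. 118.] 511 console [-11.9  54.7] zmax 0.3392879903460893
orange [407. 158.] 468 console [-12.   27.1] zmax 0.3392879903460893
```

View pics/fin.png

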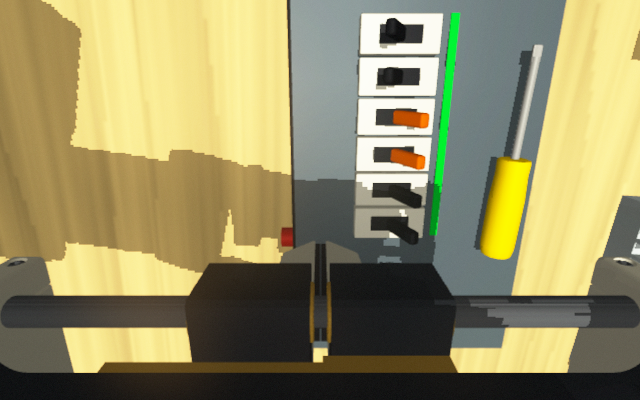

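View pics/fs.png

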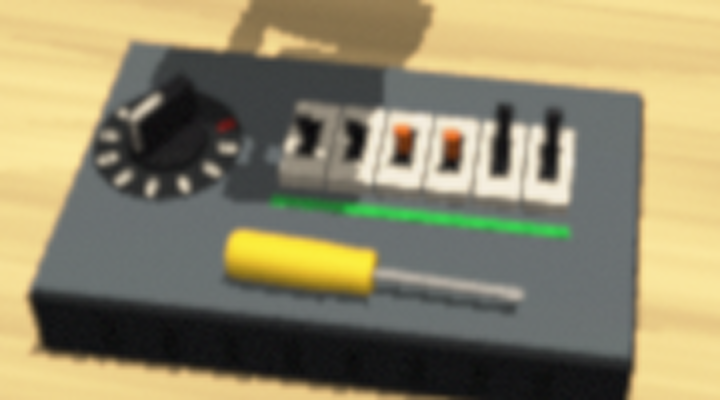

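Both orange levers, at (410,118) and (407,158), now lean towards the stripe. The blacks at places 1 and 2 are still off, those at 5 and 6 still on, and the dial and screwdriver have not moved. I'm handing it in.

```bash
python3 -c "
from cell import robot
print(robot.hand_in())"
```

```text
the job is handed in; nothing more can be done
None
```

The job is handed in: I turned the dial from position 2 to 5, then flipped both orange toggles on, and the last views showed the black toggles and the screwdriver unchanged; the hand-in gave no verdict.

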